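Load a strip under a spring hold-down flap

ROBOT

A 6-joint arm with a two-finger parallel gripper is mounted at the origin on the work surface; the furniture and walls round the work are solid. World frame = base frame: x ahead of the robot, y to its left, z up, the work surface at z = 0. Lengths are in mm, angles in rad, forces in N, time in s.
With the tool pointing down it reaches from about 350 to 775 mm from the base axis. Payload 7.3 kg.
Tool frame: the origin (TCP) lies midway between the tips of the shut fingers; the grasp point (between the pads) lies 19 mm behind it; z points along the fingers, y is the line along which they close (so a half turn about z gives the same grasp; the last joint's range is limited). The gripper opens to 92 mm and grips with 3 to 60 N. Pads are 19 mm wide; open, the fingers measure 130 mm over their backs; the gripper's body (75 mm by 190 mm) begins 47 mm behind the grasp point.
Start: joints at [1.055, 0.342, 1.524, -0, 1.275, -0.146], TCP at [189.737, 489.535, 226.741] pointing down, gripper open.
Joint ranges: [-2.53, 2.53], [-0.77, 2.02], [0.04, 2.7], [-1, 4.14], [0.28, 2.66], [-3.11, 3.11]. Speed limits (rad/s): [2.57, 2.57, 3.14, 3.14, 3.14, 3.14].

INTERFACE

Orientations are given as [roll, pitch, yaw] about the fixed x, y, z axes, in that order (R = Rz(yaw) Ry(pitch) Rx(roll)).
In Python, from plant import get_obs, capture, camera_model, close_job, search_frame, regions_of, pinpoint gives the robot as it stands. The module is installed in compiled form; this text tells all that it offers.
- The arm moves only by the shell command python3 -m pendant 'ROWS'. ROWS is JSON, one flat list of numbers, 7 for each row, row after row: the shift along the tool's x, y, z in units of 30 mm (1.0 is 30 mm), then the turn, a rotation vector about the tool's x, y, z in units of 4 degrees (1.0 is 4 degrees), then the closure, from -1 (fully open) to 1 (shut), so that 0 is half open. In form: [dx, dy, dz, wx, wy, wz, gripper, dx, dy, dz, wx, wy, wz, gripper, ...]. A call has 1 to 12 rows; each row shifts and turns the commanded pose from where the row before left it, along the tool's axes as they then stand; what a row does not reach is not made up. A row lasts 1/10 s, in which the tool goes at most 50 mm and 8.59 degrees, less where a joint would pass 70% of its speed; a pose out of reach is approached as far as the arm can. A call with a number of a shift or a turn outside -1 to 1 is refused whole. A call with a gripper value outside its range is refused whole. The fingers move at their own pace and stop on an object; the grip force is fixed at half the most. Time passes only in rows, so rows that do not move let the fingers close. It gives the time, the measured TCP pose, the force, the opening and the grip force at its end, in the units of the state.
- get_obs(): the state, without advancing time (a new reading comes with each control period).
- capture(name): name is "scene" or "top" or "wrist"; returns the picture (384x512x3 uint8, red, green, blue); there is no depth.
- camera_model(name): a dict with "fov_y" (degrees; the focal length in pixels is half the picture's height over the tangent of half this angle, whatever the lens; pixels are square), "cx", "cy" (the principal point, pixels), "D" ([k1, k2, p1, p2, k3] as OpenCV has them; the pictures are not rectified), "pose" (4x4, takes a point from camera to world coordinates). Camera axes: x right, y up, looking along -z (the intrinsics and any distortion apply to the point x, -y, -z); pixel columns grow to the right and rows downward; lengths in mm; the calibration is good to about 2 mm. A picture is of the moment at which its call begins: read the wrist's pose just before it. camera_model takes no time and is no camera call; for the wrist camera it gives the pose at the moment of the call.
- close_job(): hands the job in; it is judged then, once.
Trained networks look in the newest picture that a camera, given by its name, has taken for a name from the list of things; names that differ only in an ending like _2 or _b are one class to them, and where a whole thing is asked for, a point or a joint stands for the part that bears it (a point fixed in the world has none). Each returns a list of dicts, best first, with "score" (0 to 1); they miss things now and then, are a little off and sometimes report something else, mostly with a low value. They report only what shows in the picture. A call takes as long as a camera call.
- search_frame(camera, thing): "location" ([column, row] in pixels, amid what is visible of it).
- regions_of(camera, thing): "pixels" (384x512 bool, what is visible of it) and "location" ([column, row] in pixels, amid what is visible of it).
- pinpoint(camera, thing): "location" ([column, row] in pixels: a listed point, or the origin of a listed thing).
The state is a dict: "time": time; "joint_positions": joint angles; "dq": joint speeds; "tau": joint torques, N m; "tool_pos": TCP position; "tcp_rot": TCP orientation; "contact_force": force on the tool from outside, world axes, zero at the start; "moment": the same for the moment, N m; "grip_width": finger opening in mm; "finger_force": force on a finger pad.
Only numpy, scipy, OpenCV 4.12 (cv2) and the standard library are available. Lean on these libraries where they do the work, as an engineer would, in place of code of your own. Each camera call takes 0.05 s, during which the arm holds its last target. There are 200 camera calls.

TASK

Load the wooden strip into the hold-down jig: press the red bar down with one fingertip so that the spring flap lifts, and while you keep it down push the strip with the other fingertip along its lane, under the raised flap, until its end is up against the end stop. Then let go so that the flap snaps down onto the strip and holds it, and move the hand clear. Only press and push: do not grip or lift the strip, and leave the other things on the bench where they are.

Things in the scene. Friction and masses are not known exactly. Their poses are not given: they have to be found in the camera images.
- jig: Fixed hold-down jig. Origin at bench height right under the hinge rod; x = direction the strip is pushed (along the rod), y = from rod to lane, z up. Grey base x -165..+140, y -14..+58 mm, top z 5 mm. Hinge rod at y 0, z 46 mm, in steel bearings at x -160, +45, +134 mm (nothing above z 53 mm). One rigid rocker turns on the rod: flap on the +y side, red bar on the -y side.
- stop_face (a point): Point on the face of the end stop (brown block across the lane) that the strip must meet: jig frame x +120, y +26, z 20 mm. The lane runs to it along y +26 mm on the grey base, between two dark rails 36 mm apart (x -100..+120 mm, tops z 13 mm).
- flap_edge (a point): Middle of the free edge of the aluminium flap, moves with it. The flap spans x +60..+116 mm in the jig frame and reaches 48 mm out from the rod, 4 mm thick. Shut, it slopes down across the lane, edge 18 mm above the bench, and blocks the strip; raised level, its underside is 44 mm above the bench.
- bar_top (a point): Point on top of the red press bar, moves with it: jig frame x -62.5 mm, 45 mm from the rod. The bar spans x -155..+30, y -2..-60 mm, 4 mm thick, ribbed; shut it is level, top z 48 mm, only bench below. Press it anywhere along its length; a fingertip may slide along it. At joint 0.6 it slopes down outward, top about 19 mm above the bench 43 mm from the rod.
- flap (a joint): Rocker angle, rad: 0 shut, grows as the bar is pressed and the flap rises, stop 0.75. The spring shuts it with about 2 N at 0, 5 N at 0.6, felt on the bar 43 mm from the rod. The strip passes under above 0.45, best 0.55 to 0.65; a second fingertip level with the one on the bar then meets the strip's end about half-way up. Flap resting on the strip: 0.38 to 0.42.
- strip_mid (a point): Centre of the strip: yellowish square-cut stick 110 x 30 x 30 mm, about 0.07 kg, loose on the lane floor (centre 20 mm, top 35 mm above the bench), x along its length, about parallel to the lane. At the start its front end is 15 to 55 mm short of the flap. Home, its centre is at x +65 and its rear end at x +10 mm in the jig frame.
- strip: The same strip, origin at the centre of its underside.
- wax_tin_mid (a point): Centre of a round green wax tin, 86 mm across, 35 mm high; leave alone.
- pale_block_mid (a point): Centre of a pale planed wooden block 45 x 58 x 28 mm; leave alone.
- walnut_offcut_mid (a point): Centre of a dark walnut offcut 120 x 45 x 28 mm; leave alone.

How it is judged (in metres and radians):
On the way, in this order (a step that is already met when the one before it is completed fails the run):
1. the flap is held open while the strip is still in front of it (value of joint flap above 0.44 rad and x of strip_mid in the frame of jig below 0.012 m), for 0.2 s.
2. the strip is pushed home against the stop while the flap is still held open (value of joint flap above 0.43 rad and x of strip_mid in the frame of jig between 0.0605 and 0.068 m and y of strip_mid in the frame of jig between 0.019 and 0.033 m and angle between the x axis of jig and the x axis of strip_mid, either way round below 0.1 rad), for 0.05 s.
At the end, for the whole second after the job is handed in: The strip lies flat in the lane, its end within 4.5 mm of the stop, within 7 mm of the lane's centre line and within 0.1 rad of its direction, at rest, and the released flap rests on it (joint 0.33 to 0.43) (x of strip_mid in the frame of jig between 0.0605 and 0.068 m and y of strip_mid in the frame of jig between 0.019 and 0.033 m and angle between the x axis of jig and the x axis of strip_mid, either way round below 0.1 rad and z of strip_mid in the frame of jig below 0.023 m and value of joint flap between 0.33 and 0.43 rad and velocity of joint flap below 0.05 rad/s and linear speed of strip below 0.01 m/s); the robot touches nothing.
It fails at once if the strip is lifted more than 8 mm off the lane floor (z of strip_mid in the frame of jig above 0.028 m).
It fails at once if the strip is tipped more than 0.25 rad (angle between strip_mid's own z axis and vertical above 0.25 rad).
It fails at once if the strip is gripped or shoved with more than 35 N (contact force between the fingers and strip above 35 N).
It fails at once if the wax tin, the pale block or the walnut offcut is moved more than 15 mm (distance of any of wax_tin_mid, pale_block_mid, walnut_offcut_mid from where it was at the start of the episode above 0.015 m).
It also fails if it takes over 40 s, if anything falls off the work surface, if the arm or the gripper's body presses on something with over 40 N, if the wrist force passes 120 N, or if a joint passes its speed limit or range.

## Working session

There is one attempt and no reset: what is moved stays moved. The work goes in short steps, Python scripts to look and compute and a shell command to move; the robot and the scene stay as the last step left them, time stands still between calls to the robot, and variables do not carry over. Pictures are saved under pics/ and viewed, at most 10 in all, crops included, and the job is handed in when it is done.

```bash
mkdir -p pics; cat > h.py <<'E'
import numpy as np, cv2
from plant import *
def ray(cam,px,m=None):
    m=m or camera_model(cam); f=192/np.tan(np.radians(m['fov_y'])/2)
    K=np.array([[f,0,m['cx']],[0,f,m['cy']],[0,0,1]])
    u=cv2.undistortPoints(np.array([[px]],float),K,np.array(m['D'],float))[0,0]
    T=np.array(m['pose']); d=T[:3,:3]@np.array([u[0],-u[1],-1]); return T[:3,3],d
def at(cam,px,z,m=None):
    o,d=ray(cam,px,m); return o+d*(z-o[2])/d[2]
E
python3 - <<'E'
from h import *
for c in ("scene","top"):
    cv2.imwrite(f'pics/{c}0.png',capture(c)[:,:,::-1])
    print(c,camera_model(c)['pose'][:3])
    for t,z in (("jig",0),("stop_face",20),("bar_top",48),("flap_edge",18),("strip_mid",20),("wax_tin_mid",17),("pale_block_mid",14),("walnut_offcut_mid",14)):
        r=pinpoint(c,t)
        for k in r[:2]: print(c,t,round(k['score'],2),np.round(k['location']),np.round(at(c,k['location'],z),1))
o=get_obs();print(o['tool_pos'],o['tcp_rot'],o['grip_width'],o['time'])
E
```

```text
scene [[-8.10645579e-01  4.62883730e-01 -3.58597822e-01  1.50856831e+02]
 [-5.85408121e-01 -6.27841374e-01  5.12944968e-01  5.00371016e+02]
 [ 1.22913305e-02  6.25742648e-01  7.79932729e-01  8.45802901e+02]]
scene jig 0.72 [222. 213.] [568.   56.6   0. ]
scene jig 0.62 [244. 171.] [607.7 -86.9   0. ]
scene stop_face 0.93 [243. 166.] [608.1 -83.   20. ]
scene stop_face 0.47 [207. 216.] [580.5  95.9  20. ]
scene bar_top 0.57 [222. 226.] [521.9 108.5  48. ]
scene bar_top 0.18 [206. 210.] [579.5  96.2  48. ]
scene flap_edge 0.77 [234. 176.] [609.3 -45.5  18. ]
scene strip_mid 0.72 [205. 211.] [595.7  85.5  20. ]
scene wax_tin_mid 0.92 [266. 263.] [394.9 113.4  17. ]
scene pale_block_mid 0.77 [230. 303.] [403.5 234.1  14. ]
scene walnut_offcut_mid 0.77 [301. 129.] [ 565.8 -301.    14. ]
top [[ 1.25040304e-02  9.86069894e-01 -1.65860825e-01  3.41026172e+02]
 [-9.99418542e-01  1.75867145e-02  2.92110560e-02 -1.45453340e+01]
 [ 3.17210899e-02  1.65399128e-01  9.85716440e-01  1.12564586e+03]]
top jig 0.87 [214. 188.] [560.5  43.    0. ]
top jig 0.45 [262. 170.] [612.6 -80.9   0. ]
top stop_face 0.78 [263. 173.] [599.3 -82.4  20. ]
top bar_top 0.86 [188. 202.] [515.5 104.6  48. ]
top flap_edge 0.97 [245. 168.] [612.3 -36.4  18. ]
top strip_mid 0.64 [194. 174.] [593.6  95.5  20. ]
top wax_tin_mid 0.8 [185. 255.] [385.8 111.3  17. ]
top pale_block_mid 0.56 [136. 248.] [401.2 236.3  14. ]
top walnut_offcut_mid 0.96 [346. 192.] [ 554.3 -302.3   14. ]
top walnut_offcut_mid 0.5 [139. 248.] [401.3 228.8  14. ]
[189.72268742 489.5440203  226.74838771] [3.14148313e+00 9.27864554e-06 2.77183778e+00] 92.23441263368102 0.9
```

View pics/scene0.png

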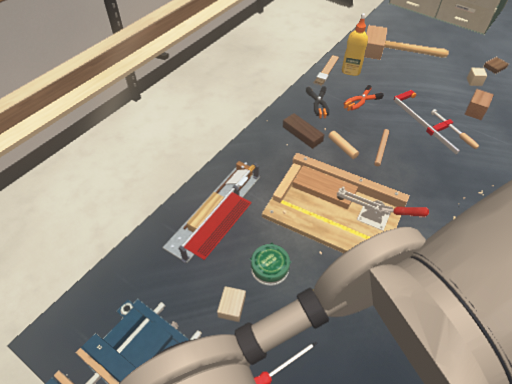

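View pics/top0.png

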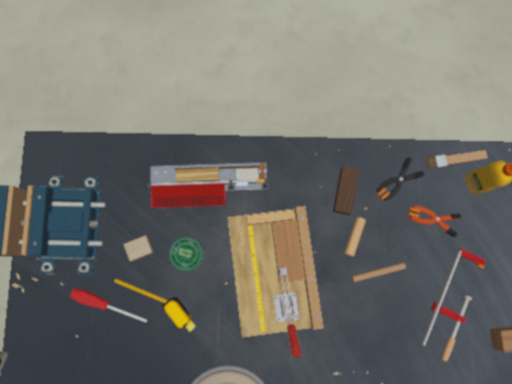

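```bash
python3 - <<'E'
from h import *
# fit jig pose from both cameras (points shut)
from scipy.optimize import least_squares
obs=[("scene","jig",(0,0,0)),("scene","stop_face",(120,26,20)),("scene","bar_top",(-62.5,-45,48)),("top","jig",(0,0,0)),("top","stop_face",(120,26,20)),("top","bar_top",(-62.5,-45,48))]
W=np.array([[568,56.6],[608.1,-83],[521.9,108.5],[560.5,43],[599.3,-82.4],[515.5,104.6],[612.3,-36.4],[609.3,-45.5]])
L=np.array([(0,0),(120,26),(-62.5,-45)]*2+[(88,42)]*2)  # flap edge approx y 40
def res(p):
    c,s=np.cos(p[2]),np.sin(p[2]); return (L@np.array([[c,s],[-s,c]])+p[:2]-W).ravel()
r=least_squares(res,[565,45,-1.57],loss='soft_l1',f_scale=4);print(r.x);print(res(r.x).reshape(-1,2).round(1))
E
```

```text
[566.6022212   43.80185453  -1.52524268]
[[ -1.4 -12.8]
 [-10.1   8.1]
 [ -3.1  -4.3]
 [  6.1   0.8]
 [ -1.3   7.5]
 [  3.3  -0.4]
 [  0.3  -5.8]
 [  3.3   3.3]]
```

The pictures show the jig at top pixels (150–267, 163–208), with the red bar nearest the robot, the strip behind it at about (197,174) and the stop at (263,173). Jig x runs along about −y in the world frame. I'll fly over it and look from close by.

```bash
python3 -m pendant '[-0.85,-0.4,-0.1,0,0,0,-0.35,-0.85,-0.4,-0.1,0,0,0,-0.35,-0.85,-0.4,-0.1,0,0,0,-0.35,-0.85,-0.4,-0.1,0,0,0,-0.35,-0.85,-0.4,-0.1,0,0,0,-0.35,-0.85,-0.4,-0.1,0,0,0,-0.35,-0.85,-0.4,-0.1,0,0,0,-0.35,-0.85,-0.4,-0.1,0,0,0,-0.35,-0.85,-0.4,-0.1,0,0,0,-0.35,-0.85,-0.4,-0.1,0,0,0,-0.35,-0.85,-0.4,-0.1,0,0,0,-0.35,-0.85,-0.4,-0.1,0,0,0,-0.35]'
python3 -m pendant '[-0.85,-0.4,-0.1,0,0,0,-0.35,-0.85,-0.4,-0.1,0,0,0,-0.35,-0.85,-0.4,-0.1,0,0,0,-0.35,-0.85,-0.4,-0.1,0,0,0,-0.35,-0.85,-0.4,-0.1,0,0,0,-0.35,-0.85,-0.4,-0.1,0,0,0,-0.35,0,0,0,0,0,1,-0.35,0,0,0,0,0,1,-0.35,0,0,0,0,0,1,-0.35,0,0,0,0,0,1,-0.35,0,0,0,0,0,1,-0.35,0,0,0,0,0,1,-0.35]'
python3 -m pendant '[0,0,0,0,0,1,-0.35,0,0,0,0,0,1,-0.35,0,0,0,0,0,1,-0.35,0,0,0,0,0,1,-0.35,0,0,0,0,0,1,-0.35,0,0,0,0,0,1,-0.35,0,0,0,0,0,1,-0.35,0,0,0,0,0,1,-0.35,0,0,0,0,0,1,-0.35,0,0,0,0,0,1,-0.35,0,0,0,0,0,0.6,-0.35,0,0,0,0,0,0,-0.35]'
python3 - <<'E'
from h import *
m=camera_model("wrist"); cv2.imwrite('pics/w1.png',capture("wrist")[:,:,::-1])
print(np.round(m['pose'],3).tolist())
for t,z in (("jig",0),("stop_face",20),("bar_top",48),("flap_edge",18),("strip_mid",20)):
    for k in pinpoint("wrist",t)[:2]: print(t,round(k['score'],2),np.round(k['location']),np.round(at("wrist",k['location'],z,m),1))
E
```

```text
time: 2.1
tool_pos: [423.7, 243.7, 263.0]
tcp_rot: [3.141, 0.0, 2.772]
contact_force: [0.4, -0.1, 0.2]
grip_width: 62.2
finger_force: 0.0
time: 3.3
tool_pos: [539.6, 122.2, 280.7]
tcp_rot: [3.142, -0.0, 2.35]
contact_force: [0.3, -0.1, 0.8]
grip_width: 62.0
finger_force: 0.0
time: 4.5
tool_pos: [539.6, 122.2, 280.7]
tcp_rot: [-3.142, -0.0, 1.613]
contact_force: [-0.3, -0.6, 0.4]
grip_width: 61.9
finger_force: 0.0
[[0.999, -0.039, -0.011, 535.955], [0.04, 0.963, 0.268, 194.244], [0.001, -0.268, 0.963, 437.192], [0.0, 0.0, 0.0, 1.0]]
jig 0.96 [274. 208.] [568.5  51.    0. ]
stop_face 0.65 [287. 275.] [597.9 -67.3  20. ]
bar_top 0.8 [246. 181.] [520.3 106.9  48. ]
flap_edge 0.75 [297. 261.] [613.2 -40.2  18. ]
flap_edge 0.74 [288. 187.] [589.1  93.   18. ]
strip_mid 0.76 [290. 186.] [591.6  94.8  20. ]
strip_mid 0.7 [284. 278.] [593.4 -75.1  20. ]
```

View pics/w1.png

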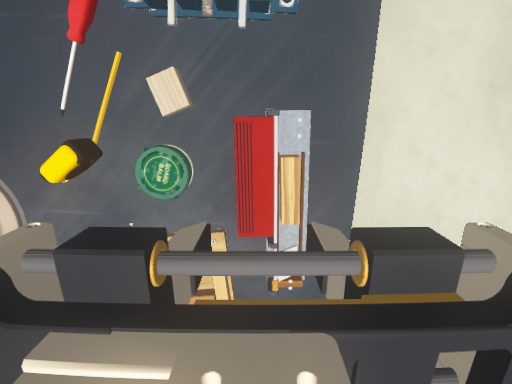

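The wrist picture shows the bar from about (235,117) to (274,236), the strip top from (281,155) to (300,224), and the base's near end at row 111. I'll measure the edges from their colours.

```bash
python3 - <<'E'
from h import *
m=camera_model("wrist"); im=cv2.imread('pics/w1.png')
red=((im[:,:,2]>110)&(im[:,:,1]<60)).astype(np.uint8); red[:,:220]=0;red[:100]=0;red[238:]=0
hsv=cv2.cvtColor(im,cv2.COLOR_BGR2HSV)
y=((abs(hsv[:,:,0].astype(int)-19)<8)&(hsv[:,:,1]>70)&(hsv[:,:,2]>120)).astype(np.uint8); y[:,:276]=0;y[:,303:]=0;y[:130]=0;y[235:]=0
for n,k,z in (("bar",red,48),("strip",y,35)):
    k=cv2.morphologyEx(k,cv2.MORPH_CLOSE,np.ones((5,5)))
    l=cv2.connectedComponentsWithStats(k); i=1+l[2][1:,4].argmax()
    p=np.argwhere(l[1]==i)[:,::-1].astype(np.float32)
    w=np.array([at("wrist",q,z,m)[:2] for q in p],np.float32)
    r=cv2.minAreaRect(w); print(n,len(p),r); print(cv2.boxPoints(r).round(1).tolist(), p.min(0),p.max(0))
print("base end",at("wrist",(294,111),5,m), at("wrist",(309,180),5,m))
print(regions_of("wrist","strip")[0]['score'])
q=regions_of("wrist","strip")
for k in q[:2]:
    a=np.argwhere(k['pixels'])[:,::-1]; print(k['score'],a.min(0),a.max(0),k['location'])
E
```

```text
bar 4404 ((532.7669677734375, 109.58057403564453), (54.4857292175293, 183.41566467285156), 3.117328643798828)
[[500.6000061035156, 199.6999969482422], [510.6000061035156, 16.5], [565.0, 19.5], [555.0, 202.60000610351562]] [234. 116.] [272. 236.]
strip 1412 ((590.1627807617188, 91.83753204345703), (31.967859268188477, 111.64923095703125), 3.620764970779419)
[[570.7000122070312, 146.5], [577.7000122070312, 35.099998474121094], [609.5999755859375, 37.099998474121094], [602.5999755859375, 148.60000610351562]] [280. 155.] [300. 224.]
base end [591.01798233 212.5255279    5.        ] [624.24356659 103.6529479    5.        ]
0.58
0.58 [279 155] [301 225] [289.4, 189.5]
```

```bash
python3 -m pendant '[0.5,0.14,0,0,0,-0.18,-0.26,0.5,0.14,0,0,0,0,-0.26,0.44,0.14,0.5,0,0,0,-0.26,0,0,0.9,0,0,0,-0.26,0,0,0.9,0,0,0,-0.26,0,0,0.9,0,0,0,-0.26,0,0,0.9,0,0,0,-0.26,0,0,0.9,0,0,0,-0.26,0,0,0.9,0,0,0,-0.26,0,0,0.9,0,0,0,-0.26,0,0,0.5,0,0,0,-0.26,0,0,0,0,0,0,-0.26]'
python3 - <<'E'
from h import *
m=camera_model("wrist"); cv2.imwrite('pics/w2.png',capture("wrist")[:,:,::-1])
s=capture("scene")[120:290,130:300,::-1]; cv2.imwrite('pics/s2.png',cv2.resize(s,None,fx=3.4,fy=3.4,interpolation=cv2.INTER_CUBIC))
for t,z in (("jig",0),("stop_face",20),("bar_top",48),("strip_mid",20)):
    for k in pinpoint("wrist",t)[:1]: print(t,round(k['score'],2),np.round(k['location']),np.round(at("wrist",k['location'],z,m),1))
E
```

```text
time: 6.1
tool_pos: [547.8, 166.8, 58.2]
tcp_rot: [-3.135, 0.0, 1.626]
contact_force: [-1.1, 0.9, 0.9]
grip_width: 58.3
finger_force: 0.0
bar_top 0.59 [222. 300.] [523.3 110.4  48. ]
strip_mid 0.67 [302. 302.] [588.9  90.7  20. ]
```

View pics/w2.png

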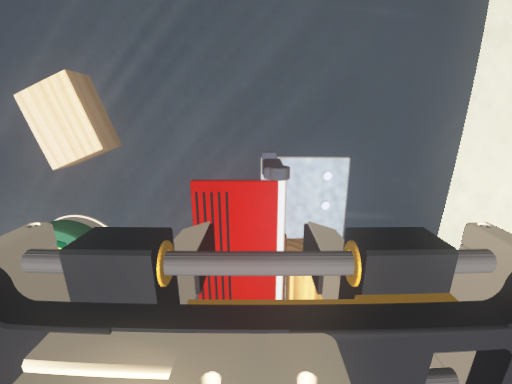

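View pics/s2.png

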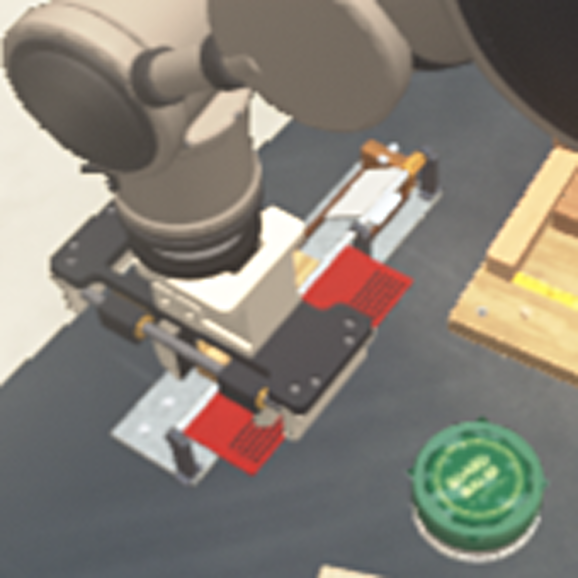

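Wrist: bar end at row 181 (columns 191–277), base end at row 157 (285–349), strip rear at about (293,238). The scene crop shows the fingers over the bar and the lane. I'll check these numbers.

```bash
python3 - <<'E'
from h import *
m=camera_model("wrist"); o=np.array([568.2,48.9]); X=np.array([.0545,-.9985]); Y=np.array([.9985,.0545])
for n,p,z in (("bar outer",(191,181),48),("bar inner",(277,181),48),("base out",(349,157),5),("strip rear",(293,238),35),("tipL in",(214,224),58),("tipL out",(186,240),58),("tipR in",(304,224),58),("tipR out",(335,232),58)):
    w=at("wrist",p,z,m)[:2]; print(n,w.round(1),"jig",((w-o)@X).round(1),((w-o)@Y).round(1))
w=np.array(get_obs()['tool_pos'])[:2];print((w-o)@X,(w-o)@Y,get_obs()['tcp_rot'])
E
```

```text
bar outer [503.7 198.1] jig -152.5 -56.2
bar inner [560.5 201.1] jig -152.4 0.6
base out [621.2 214.7] jig -162.7 61.9
strip rear [576.9 155. ] jig -105.4 14.4
tipL in [520.8 172.6] jig -126.1 -40.6
tipL out [502.2 160.1] jig -114.7 -59.8
tipR in [579.3 175.6] jig -125.9 18.0
tipR out [600.3 171. ] jig -120.2 38.8
-118.27940279348567 -11.097946046385776 [ 3.13958872e+00 -3.33775835e-04  1.62566429e+00]
```

```bash
python3 -m pendant '[0.2,0.07,0,0,0,0,-0.26,0.2,0,0,0,0,0,-0.26,0,0,0.2,0,0,0,-0.26,0,0,0.2,0,0,0,-0.26,0,0,0.2,0,0,0,-0.26,0,0,0.2,0,0,0,-0.26,0,0,0,0,0,0,-0.26]'
python3 -m pendant '[0,0,0.15,0,0,0,-0.26,0,0,0.15,0,0,0,-0.26,0,0,0.1,0,0,0,-0.26,0,0,0,0,0,0,-0.26]'
python3 - <<'E'
from h import *
m=camera_model("wrist"); a=capture("wrist");cv2.imwrite('pics/w3.png',a[100:330,130:400,::-1].repeat(2,0).repeat(2,1))
s=capture("scene")[140:280,150:290,::-1]; cv2.imwrite('pics/s3.png',cv2.resize(s,None,fx=4,fy=4,interpolation=cv2.INTER_CUBIC))
print([(t,[(round(k['score'],2),np.round(k['location'])) for k in pinpoint(c,t)[:1]]) for c in("scene","top") for t in ("flap_edge","bar_top","strip_mid")])
E
```

```text
time: 7.1
tool_pos: [551.4, 178.0, 37.0]
tcp_rot: [-3.141, 0.0, 1.625]
contact_force: [-0.0, 0.9, 2.0]
grip_width: 57.7
finger_force: 1.3
time: 7.5
tool_pos: [551.2, 178.0, 25.3]
tcp_rot: [-3.141, 0.0, 1.625]
contact_force: [0.4, -1.0, 3.5]
grip_width: 58.0
finger_force: 1.8
[('flap_edge', [(0.8, array([228., 168.]))]), ('bar_top', [(0.6, array([220., 235.]))]), ('strip_mid', [(0.65, array([206., 210.]))]), ('flap_edge', [(0.97, array([245., 168.]))]), ('bar_top', [(0.86, array([188., 202.]))]), ('strip_mid', [(0.64, array([194., 174.]))])]
```

View pics/w3.png

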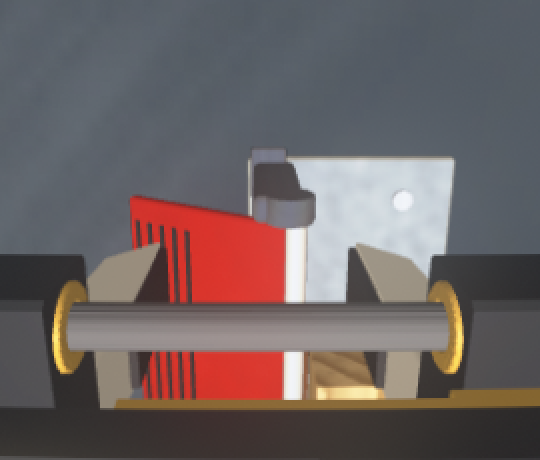

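View pics/s3.png

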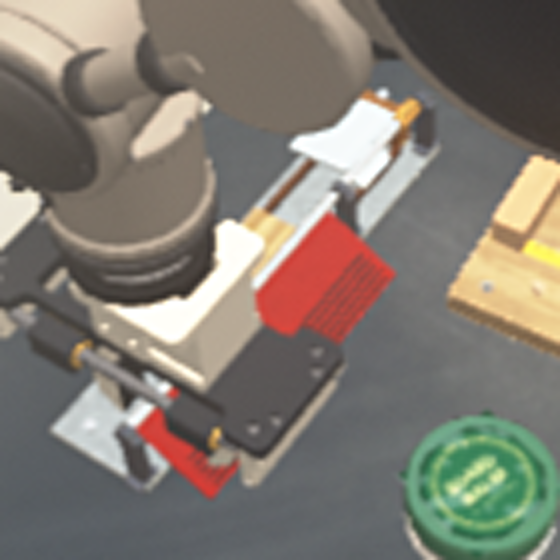

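The bar is down and the flap up, with the strip's rear face visible ahead of the lane finger at full-picture pixels (285–322, 276). I'll check the sideways overlap.

```bash
python3 - <<'E'
from h import *
m=camera_model("wrist"); o=np.array([568.2,48.9]); X=np.array([.0545,-.9985]); Y=np.array([.9985,.0545])
for n,p,z in (("stripL",(286,276),35),("stripR",(321,276),35),("tipR in",(308.5,222),25),("tipR out",(340,236),25),("tipL in",(210,222),25),("base in",(254,179),5),("base out",(356.5,178.5),5),("bar outer",(196,198),24),("bearing tip/rod",(282,213),46)):
    w=at("wrist",p,z,m)[:2]; print(n,"jig",((w-o)@X).round(1),((w-o)@Y).round(1))
w=np.array(get_obs()['tool_pos'])[:2];print((w-o)@X,(w-o)@Y,get_obs()['time'])
E
```

```text
stripL jig -108.0 6.8
stripR jig -107.8 29.0
tipR in jig -140.5 21.1
tipR out jig -130.8 42.0
tipL in jig -140.6 -41.3
base in jig -164.1 -13.6
base out jig -164.4 56.6
bar outer jig -156.2 -49.4
bearing tip/rod jig -154.0 2.2
-129.88663475156508 -9.95610907583832 7.9
```

```bash
python3 -m pendant '[0,-0.06,0.13,0,0,0,-0.26,-0.25,0,0,0,0,0,-0.26,-0.25,0,0,0,0,0,-0.26,-0.15,0,0,0,0,0,-0.26,-0.15,0,0,0,0,0,-0.26,-0.2,0,0,0,0,0,-0.26,-0.25,0,0,0,0,0,-0.26,-0.25,0,0,0,0,0,-0.26,0,0,0,0,0,0,-0.26]'
python3 - <<'E'
from h import *
s=capture("scene")[140:280,150:290,::-1]; cv2.imwrite('pics/s4.png',cv2.resize(s,None,fx=4,fy=4,interpolation=cv2.INTER_CUBIC))
capture("top")
o=np.array([568.2,48.9]); X=np.array([.0545,-.9985]); Y=np.array([.9985,.0545])
for c in("scene","top"):
    for k in pinpoint(c,"strip_mid")[:1]:
        w=at(c,k['location'],20)[:2];print(c,k['score'],((w-o)@X).round(1),((w-o)@Y).round(1))
w=np.array(get_obs()['tool_pos'])[:2];print((w-o)@X,(w-o)@Y,get_obs()['time'])
E
```

```text
time: 8.8
tool_pos: [552.2, 131.7, 21.8]
tcp_rot: [-3.141, 0.001, 1.625]
contact_force: [-1.6, -2.1, 3.5]
grip_width: 57.8
finger_force: 1.8
top 0.58 -12.5 27.6
-84.2672014646773 -11.39904619624091 9.0
```

View pics/s4.png

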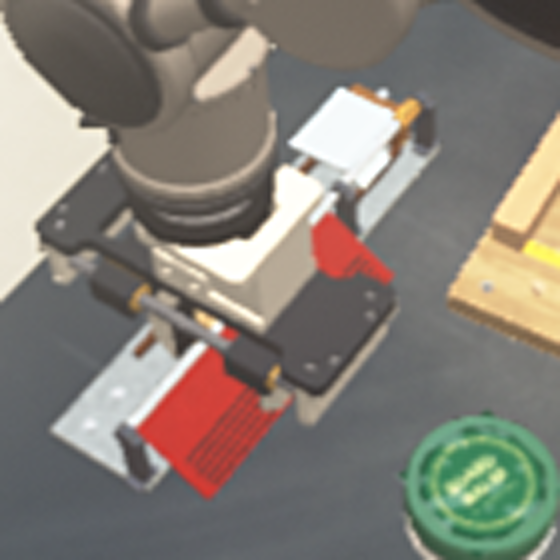

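The flap is up and the strip is moving, with the finger front at about x −75. I'll continue to just short of the stop.

```bash
python3 -m pendant '[-0.25,0,0,0,0,0,-0.26,-0.3,0,0,0,0,0,-0.26,-0.3,0,0,0,0,0,-0.26,-0.3,0,0,0,0,0,-0.26,-0.3,0,0,0,0,0,-0.26,-0.3,0,0,0,0,0,-0.26,-0.3,0,0,0,0,0,-0.26,-0.25,0,0,0,0,0,-0.26,-0.15,0,0,0,0,0,-0.26,0,0,0,0,0,0,-0.26]'
python3 - <<'E'
from h import *
s=capture("scene")[140:280,150:290,::-1]; cv2.imwrite('pics/s5.png',cv2.resize(s,None,fx=4,fy=4,interpolation=cv2.INTER_CUBIC))
o=np.array([568.2,48.9]); X=np.array([.0545,-.9985]); Y=np.array([.9985,.0545])
g=get_obs();w=np.array(g['tool_pos'])[:2];print((w-o)@X,(w-o)@Y,g['time'],g['contact_force'])
E
```

```text
time: 10.0
tool_pos: [556.3, 58.7, 21.8]
tcp_rot: [3.142, 0.001, 1.625]
contact_force: [-3.0, -1.4, 2.5]
grip_width: 57.9
finger_force: 1.8
-10.513485385141049 -11.354368808639657 10.05 [-2.42986412 -2.16089845  3.00317808]
```

View pics/s5.png

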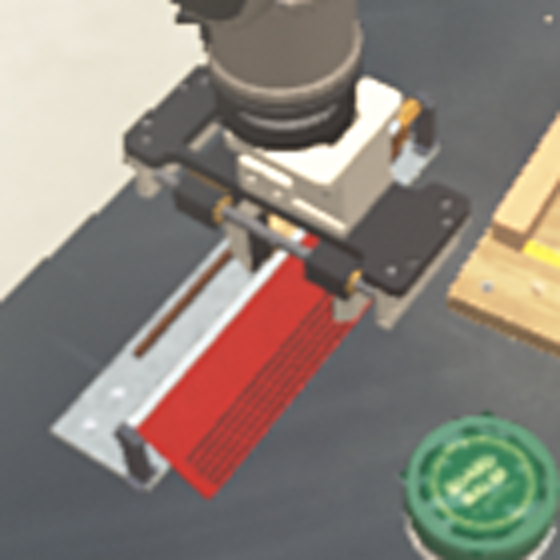

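The strip is under the flap and the bar is still down. I'll creep until the force rises.

```bash
python3 -m pendant '[-0.07,0,0,0,0,0,-0.26,-0.07,0,0,0,0,0,-0.26,-0.07,0,0,0,0,0,-0.26,0,0,0,0,0,0,-0.26]'
python3 -m pendant '[-0.05,0,0,0,0,0,-0.26,0,0,0,0,0,0,-0.26]'
python3 -m pendant '[-0.05,0,0,0,0,0,-0.26,0,0,0,0,0,0,-0.26]'
```

```text
time: 10.45
tool_pos: [556.5, 53.4, 21.8]
tcp_rot: [-3.142, -0.0, 1.626]
contact_force: [-2.5, 1.0, 2.7]
grip_width: 57.6
finger_force: 1.8
time: 10.65
tool_pos: [556.6, 51.9, 21.8]
tcp_rot: [-3.142, -0.0, 1.625]
contact_force: [-3.1, 2.9, 2.7]
grip_width: 58.1
finger_force: 1.8
time: 10.85
tool_pos: [556.6, 50.3, 21.8]
tcp_rot: [-3.141, -0.0, 1.625]
contact_force: [-2.5, 2.3, 2.0]
grip_width: 57.9
finger_force: 1.8
```

```bash
python3 -m pendant '[-0.05,0,0,0,0,0,-0.26,0,0,0,0,0,0,-0.26]'|grep -E 'pos|cont'
python3 -m pendant '[-0.05,0,0,0,0,0,-0.26,0,0,0,0,0,0,-0.26]'|grep -E 'pos|cont'
```

```text
tool_pos: [556.8, 48.7, 21.8]
contact_force: [-2.4, 1.9, 3.2]
tool_pos: [556.8, 48.3, 21.8]
contact_force: [-2.4, 7.6, 2.5]
```

The force went from 2 to 7.6 N and the tool stalled at x about 0, as predicted for the stop. I'll confirm with one small step.

```bash
python3 -m pendant '[-0.04,0,0,0,0,0,-0.26,0,0,0,0,0,0,-0.26]'|grep -E 'pos|cont'
python3 - <<'E'
from h import *
for c in ("scene","top"):
    a=capture(c)
    for t in ("strip_mid","flap_edge","stop_face"):
        print(c,t,[(round(k['score'],2),np.round(k['location'])) for k in pinpoint(c,t)[:1]])
s=capture("top")[140:220,130:290,::-1]; cv2.imwrite('pics/t6.png',cv2.resize(s,None,fx=4,fy=4,interpolation=cv2.INTER_CUBIC))
E
```

```text
tool_pos: [556.7, 48.2, 21.9]
contact_force: [-2.5, 12.3, 3.6]
scene strip_mid []
scene flap_edge []
scene stop_face [(0.84, array([243., 167.]))]
top strip_mid []
top flap_edge [(0.83, array([250., 164.]))]
top stop_face []
```

It is firm against the stop, at 12 N. Next I back off along the lane with the bar still down, then lift.

```bash
python3 -m pendant '[0.1,0,0,0,0,0,-0.26,0.2,0,0,0,0,0,-0.26,0.2,0,0,0,0,0,-0.26,0,0,-0.2,0,0,0,-0.26,0,0,-0.3,0,0,0,-0.26,0,0,-0.4,0,0,0,-0.26,0,0,-0.6,0,0,0,-0.26,0,0,-1,0,0,0,-0.26,0,0,-1,0,0,0,-0.26,0,0,-1,0,0,0,-0.26,0,0,-1,0,0,0,-0.26]'
python3 -m pendant '[0.8,0,-0.8,0,0,0,-0.26,0.8,0,-0.8,0,0,0,-0.26,0.8,0,-0.8,0,0,0,-0.26,0.8,0,-0.5,0,0,0,-0.26,0.8,0,0,0,0,0,-0.26,0.8,0,0,0,0,0,-0.26,0,0,0,0,0,0,-0.26,0,0,0,0,0,0,-0.26]'
python3 - <<'E'
from h import *
s=capture("scene")[140:280,150:290,::-1]; cv2.imwrite('pics/s7.png',cv2.resize(s,None,fx=4,fy=4,interpolation=cv2.INTER_CUBIC))
capture("top");m=camera_model("wrist");capture("wrist")
o=np.array([568.2,48.9]); X=np.array([.0545,-.9985]); Y=np.array([.9985,.0545])
for c in("scene","top","wrist"):
  for t,z in (("strip_mid",20),("flap_edge",35),("stop_face",20),("bar_top",30)):
    for k in pinpoint(c,t)[:1]:
        w=at(c,k['location'],z,m if c=="wrist" else None)[:2];print(c,t,k['score'],((w-o)@X).round(1),((w-o)@Y).round(1))
E
```

```text
time: 13.0
tool_pos: [556.6, 61.2, 189.4]
tcp_rot: [3.139, -0.0, 1.625]
contact_force: [1.0, -0.4, 0.2]
grip_width: 58.1
finger_force: 0.0
time: 13.8
tool_pos: [548.3, 205.1, 274.6]
tcp_rot: [3.14, -0.0, 1.626]
contact_force: [0.9, -0.2, 0.6]
grip_width: 57.3
finger_force: 0.0
scene strip_mid 0.68 67.4 31.1
scene flap_edge 0.83 92.7 47.6
scene stop_face 0.95 120.9 27.0
scene bar_top 0.83 -60.3 -35.4
top strip_mid 0.64 65.7 21.7
top flap_edge 0.88 83.2 51.0
top stop_face 0.9 130.1 27.5
top bar_top 0.56 -59.3 -48.6
wrist strip_mid 0.81 69.2 22.9
wrist flap_edge 0.71 84.7 44.1
wrist bar_top 0.86 -56.8 -42.4
```

View pics/s7.png

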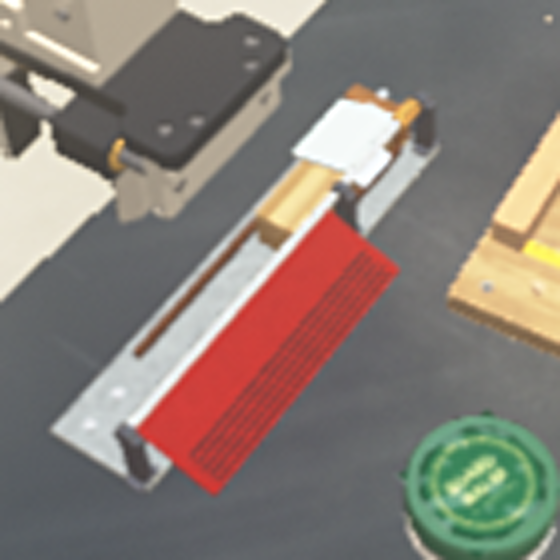

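The strip is home at x about 65–68, the flap rests on it, and the hand is clear. I'll hand the job in.

```bash
python3 -c "from plant import close_job;print(close_job())"
```

```text
the job is handed in; nothing more can be done
None
```

The job is handed in: the strip was pushed firmly against the end stop, the released flap rests on it and the hand is clear; the simulator returned no verdict.

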